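# Clamp the flat tin in the ratchet press

## Task

Clamp the flat tin in the worktop press: flip the yellow tab of its ratchet over to the tightening side, then swing the red-knobbed handle back and forth until the black pad bears firmly on the tin. Feel the handle stiffen and stop there: do not overtighten, leave the tin where it stands and the other things unmoved, and let go.

Things in the scene. Friction and masses are not known exactly. Their poses are not given: they have to be found in the camera images.
- press: Grey worktop press, fixed; origin under the centre of its base (170 x 230 x 18 mm), z up, handle side towards -x. Two columns carry a crossbar, top 156 mm high. Below it a pad, the tin and an aluminium rest, whose height differs from day to day. The screw axis is x = y = 0 here. Turning the screw clockwise seen from above lowers the pad 6 mm per rad; it holds wherever it is left.
- screw_axis (a point): Point on the vertical screw axis at the top of the steel ratchet wheel, 187 mm above the worktop; the wheel is 82 mm across and has 18 round teeth, 20 degrees apart. A threaded rod 21 mm thick sticks out of it, up to 210 mm above the worktop.
- handle (a joint): Angle (rad) of the handle about the screw axis, clockwise seen from above positive; at 0 it points along the press's -x, stops at -0.75 and +0.75. Its bar is 26 mm wide, top 168 mm above the worktop. Set to tighten, it turns the screw when swung clockwise, after up to 20 degrees of slack, and clicks back freely anticlockwise. It stays where it is left.
- knob_top (a point): Centre of the top of the handle's red upright knob, 165 mm from the screw axis, 228 mm above the worktop; round, 27 to 30 mm thick, 60 mm tall. Pushing it slowly across the bar takes 1 to 2 N to click back and 6.5 N to lower the pad in the air (part of it remains at a stop). On the tin it stiffens steadily: 3 N more than in the air is firm, 4.5 N more too much. Touch to firm: about 0.45 rad.
- pawl (a joint): Angle (rad) of the rocking pawl on the handle; it snaps to one of two sides: about -0.3 loosen (at the start), about +0.3 tighten. While it rides over the wheel's teeth it dips to about half of that.
- tab_top (a point): Centre of the top of the yellow upright tab (round, 13 mm thick, upper 30 mm free) that flips the pawl: 213 mm above the worktop, 105 mm from the screw axis, over the handle bar. It swings about a pivot 42 mm nearer to the axis, up to 25 mm from side to side across the bar; its clockwise side (from above) is tighten. Takes about 2 N, snaps past the middle. If the handle follows, it goes to its stop.
- pad: Black pressure pad, 64 mm in diameter, on a stiff spring under the rod; its underside lies 92 mm above this body's origin.
- tin: Flat round tin, 86 mm in diameter, 40 mm tall, standing loose on the rest under the pad; origin at the centre of its underside.
- mug: Black and red mug, 82 mm wide, 97 mm tall, bystander; origin at its underside.
- big_tin: Large green tin, 101 mm in diameter, 118 mm tall, bystander; origin at its underside.
- spice_jar: Small spice jar with yellow cap, 42 mm wide, 96 mm tall, bystander; origin at its underside.
- red_bowl: Small red bowl, 115 mm in diameter, 51 mm tall, bystander; origin at its underside.

How it is judged:
On the way, in this order (a step that is already met when the one before it is completed fails the run):
1. the ratchet pawl is flipped to tighten (value of joint pawl above 0.09 rad), for 0.2 s.
2. the pad has come down onto the tin (contact force between pad and tin above 5 N), for 0.2 s.
At the end, for the whole second after the job is handed in: the pawl is on the tighten side, the tin stands upright and at rest within 12 mm of the screw axis, and the pad presses on it with 50 to 120 N (contact force between pad and tin between 50 and 120 N and value of joint pawl above 0.09 rad and horizontal distance between tin and press below 0.012 m and angle between tin's own z axis and vertical below 0.05 rad and linear speed of tin below 0.02 m/s); the robot touches nothing.
It fails at once if the tin is overtightened (pad force above 135 N) (contact force between pad and tin above 135 N).
It fails at once if the tin is pushed out of place by more than 12 mm (distance of tin from where it was at the start of the episode above 0.012 m).
It fails at once if a bystander is moved by more than 20 mm (distance of any of mug, big_tin, spice_jar, red_bowl from where it was at the start of the episode above 0.02 m).
It also fails if it takes over 72 s, if anything falls off the work surface, if the arm or the gripper's body presses on something with over 40 N, if the wrist force passes 120 N, or if a joint passes its speed limit or range.

## Robot

A 6-joint arm with a two-finger parallel gripper is mounted at the origin on a cart in front of the work surface, level with it; the furniture and walls round the work are solid. World frame = base frame: x ahead of the robot, y to its left, z up, the work surface at z = 0. Lengths are in m, angles in rad, forces in N, time in s.
With the tool pointing down it reaches from about 0.275 to 0.825 m from the base axis. Payload 4.9 kg.
Tool frame: the origin (TCP) lies midway between the tips of the shut fingers; the grasp point (between the pads) lies 19 mm behind it (bot.grip_depth is the distance from the TCP to the grasp point, in m); z points along the fingers, y is the line along which they close (so a half turn about z gives the same grasp; the last joint's range is limited). The gripper opens to 85 mm and grips with 20 to 120 N. Pads are 22 mm wide; open, the fingers measure 114 mm over their backs; the gripper's body (76 mm by 85 mm) begins 54 mm behind the grasp point. The pads swing forward as they close: fully open they stand 13 mm farther back than shut.
Start: joints at [-1.312, 0.326, -0.193, 1.052, 0, 1.437], TCP at [0.211, -0.508, 0.207] pointing down, gripper open.
Joint ranges: [-2.65, 2.65], [-0.97, 1.79], [-1.3, 1.35], [-1.93, 2.1], [-1.47, 1.37], [-3.14, 3.14]. Speed limits (rad/s): [2.57, 2.57, 3.14, 3.14, 3.14, 3.14].

## Interface

Orientations are given as a unit quaternion [w, x, y, z].
In Python, from cell import bot gives the robot as it stands. Calls block until the motion is done:
- bot.move_pose(position, orientation): joint-space move of the TCP to a pose.
- bot.move_linear(position, speed=0.15, rotation=None, until_force=None): straight line of the TCP; rotation=None keeps the orientation; speed is the mean speed in m/s. With until_force (N) it stops when the force on the tool has changed by that much, and returns True; else False.
- bot.goto_joints(angles): joint-space move.
- bot.set_gripper(opening, grasp_force=None): opening from 0.0 (shut) to 1.0 (fully open); grasp_force is the grip in N (None keeps the last); returns when the fingers have stopped.
- bot.wait(seconds).
- bot.solve_ik(position, orientation): joint angles nearest the present ones, or None.
- bot.camera(name): name is "scene" or "top" or "wrist"; returns the picture (384x512x3 uint8, red, green, blue); there is no depth.
- bot.calibration(name): a dict with "mtx" (3x3 intrinsics, pixels), "extrinsics" (4x4, takes a point from world to camera coordinates); the wrist camera has in their place "hand_eye" (4x4, takes a point from camera to tool coordinates, whose origin is the TCP and whose axes are the flange's). Camera axes: x right, y down, z forward; pixel columns grow to the right and rows downward; lengths in m; the calibration is good to about 2 mm. A picture is of the moment at which its call begins: read the wrist's pose just before it. calibration takes no time and is no camera call.
A pose or a line that the arm cannot do raises bot.PlanningError and nothing moves.
- bot.close_job(): hands the job in; it is judged then, once.
Trained networks look in the newest picture that a camera, given by its name, has taken for a name from the list of things; names that differ only in an ending like _2 or _b are one class to them, and where a whole thing is asked for, a point or a joint stands for the part that bears it (a point fixed in the world has none). Each returns a list of dicts, best first, with "confidence" (0 to 1); they miss things now and then, are a little off and sometimes report something else, mostly with a low value. They report only what shows in the picture. A call takes as long as a camera call.
- bot.search_frame(camera, thing): "bbox" ([left, top, width, height] in pixels, round what is visible of it).
Readings, each from a call of its own:
- bot.read_clock(): time.
- bot.read_joint_positions(): joint angles.
- bot.read_joint_vel(): joint speeds.
- bot.read_joint_efforts(): joint torques, N m.
- bot.read_position(): TCP position.
- bot.read_tool_rot(): TCP orientation.
- bot.read_ft_force(): force on the tool from outside, world axes, zero at the start.
- bot.read_moment(): the same for the moment, N m.
- bot.read_gripper_width(): opening from 0.0 (shut) to 1.0 (fully open).
- bot.read_finger_force(): force on a finger pad.
Only numpy, scipy, OpenCV 4.12 (cv2) and the standard library are available. Lean on these libraries where they do the work, as an engineer would, in place of code of your own. Each camera call takes 0.05 s, during which the arm holds its last target. There are 200 camera calls.

## Working session

There is one attempt and no reset: what is moved stays moved. The work goes in short steps, each a Python script; the robot and the scene stay as the last script left them, time stands still between calls to the robot, and variables do not carry over. Pictures are saved under pics/ and viewed, at most 10 in all, crops included, and the job is handed in when it is done.

```bash
ls; mkdir -p pics; python3 - <<'E'
from cell import bot
import cv2,numpy as np
np.set_printoptions(precision=4,suppress=True)
for c in ("scene","top"):
    im=bot.camera(c); cv2.imwrite(f"pics/{c}0.png",im[:,:,::-1])
    k=bot.calibration(c); print(c,k["mtx"],k["extrinsics"])
    for t in ["press","knob_top","tab_top","pad","tin","mug","big_tin","spice_jar","red_bowl","handle"]:
        print(t,[(np.round(d["bbox"],1),round(d["confidence"],2)) for d in bot.search_frame(c,t)[:2]])
print(bot.read_clock(),bot.read_tool_rot())
E
```

```text
pics
scene [[428.9869   0.     256.0173]
 [  0.     428.9869 199.0797]
 [  0.       0.       1.    ]] [[-0.676  -0.7368  0.0089  0.3483]
 [-0.4089  0.3651 -0.8363  0.3292]
 [ 0.613  -0.569  -0.5481  0.8799]
 [ 0.      0.      0.      1.    ]]
press [(array([180.8, 162.8,  92.9,  87.8]), 0.74)]
knob_top [(array([218.5, 177.8,  39.3,  31.3]), 0.75)]
tab_top [(array([225.7, 176.5,  21.6,  14.4]), 0.47)]
pad [(array([217.4, 192.9,  20.7,   9.1]), 0.72), (array([177.4, 164. ,  96.9,  86. ]), 0.21)]
tin [(array([212.2, 195.4,  26.3,  27.4]), 0.84)]
mug [(array([137.4, 260.8,  38.5,  58. ]), 0.67)]
big_tin [(array([308.1, 155.3,  32.3,  48. ]), 0.9), (array([224.7, 174.4,  34.5,  35.6]), 0.63)]
spice_jar [(array([214.9, 193. ,  22.5,   8.3]), 0.68), (array([188. , 280.6,  25.3,  43.1]), 0.66)]
red_bowl [(array([308. , 214.6,  37.5,  30.8]), 0.93)]
handle [(array([224.3, 173.9,  37. ,  35.5]), 0.86)]
top [[401.1092   0.     251.2457]
 [  0.     401.1092 192.4812]
 [  0.       0.       1.    ]] [[ 0.3073 -0.9516 -0.0009 -0.1613]
 [-0.9282 -0.2995 -0.2207  0.5162]
 [ 0.2098  0.0686 -0.9753  1.07  ]
 [ 0.      0.      0.      1.    ]]
press [(array([213.7, 125.8,  96.7,  80.5]), 0.62)]
knob_top [(array([223.2, 155.7,  38.4,  50.8]), 0.76)]
tab_top [(array([242. , 153.8,  19. ,  30.6]), 0.62)]
pad []
tin [(array([246.5, 154.2,  21.6,  22.2]), 0.48)]
mug [(array([114.1, 154.4,  41.8,  32.2]), 0.7)]
big_tin [(array([346.4, 200.9,  48.2,  39.9]), 0.81), (array([114.8, 154.3,  40.1,  34.3]), 0.33)]
spice_jar [(array([135.1, 201.3,  19.6,  20.7]), 0.87)]
red_bowl [(array([267.6, 241.7,  43.8,  43.7]), 0.79), (array([221.4, 158.1,  41. ,  49.6]), 0.57)]
handle [(array([222.7, 156.3,  37.4,  51.9]), 0.9)]
1.1 [-0.      0.9808  0.1951 -0.    ]
```

```bash
python3 - <<'E'
import cv2,numpy as np
a=cv2.imread("pics/top0.png")[110:260,100:420]; b=cv2.imread("pics/scene0.png")[140:340,120:360]
cv2.imwrite("pics/c1.png",cv2.resize(a,(800,375),interpolation=cv2.INTER_CUBIC))
cv2.imwrite("pics/c2.png",cv2.resize(b,(720,600),interpolation=cv2.INTER_CUBIC))
E
```

```text
(no output)
```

View pics/c1.png

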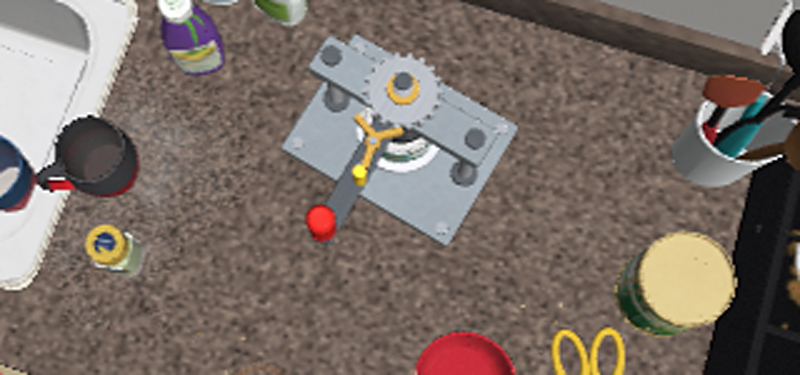

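View pics/c2.png

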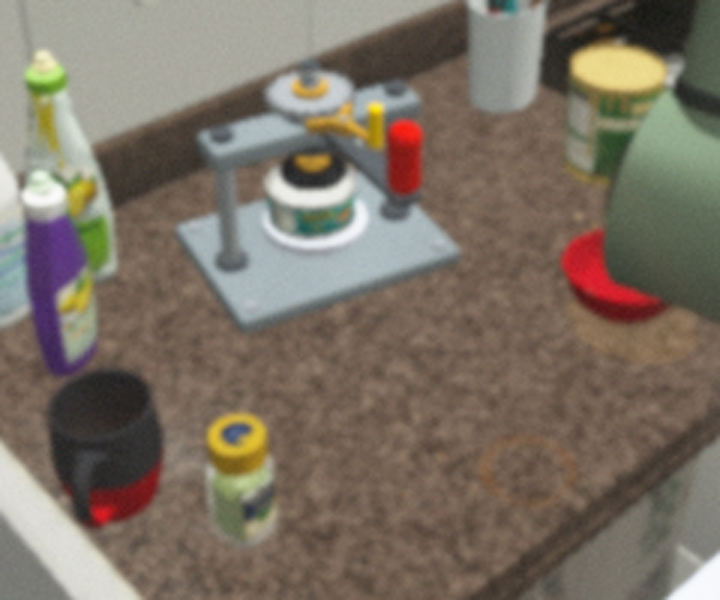

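The top view shows the handle running from the rod (about px 261,142) down-left to the red knob (about 228,198), with the yellow tab at about (244,179). The scene view shows the tin under the pad and the bystanders well clear. Next I'll turn these pixels into positions.

```bash
cat > h.py <<'E'
import cv2,numpy as np
from cell import bot
np.set_printoptions(precision=4,suppress=True)
def ray(c,uv,z):
    k=bot.calibration(c);K=k["mtx"];E=k["extrinsics"];R=E[:3,:3];t=E[:3,3]
    o=-R.T@t; d=R.T@np.linalg.solve(K,[uv[0],uv[1],1.]); return o+d*(z-o[2])/d[2]
def proj(c,p):
    k=bot.calibration(c);q=k["mtx"]@(k["extrinsics"][:3,:3]@p+k["extrinsics"][:3,3]);return q[:2]/q[2]
def blobs(im,kind,roi):   # im RGB; returns mask
    h=cv2.cvtColor(im,cv2.COLOR_RGB2HSV).astype(int);H,S,V=h[...,0],h[...,1],h[...,2]
    m=((H<8)|(H>172))&(S>170)&(V>110) if kind=="red" else (H>25)&(H<34)&(S>150)&(V>120)
    r=np.zeros_like(m);x0,y0,x1,y1=roi;r[y0:y1,x0:x1]=1
    return m&r
E
python3 - <<'E'
from h import *
T=cv2.imread("pics/top0.png")[:,:,::-1].copy();S=cv2.imread("pics/scene0.png")[:,:,::-1].copy()
# cylinder silhouettes: mean of mask ~ mid-height of visible part
for n,kind,rt,rs,zt,zb in (("knob","red",(215,185,245,215),(240,175,270,210),.228,.168),("tab","yel",(235,165,255,190),(238,170,252,195),.213,.183)):
    for c,im,r in (("top",T,rt),("scene",S,rs)):
        m=blobs(im,kind,r);y,x=np.nonzero(m);print(n,c,len(x),x.mean(),y.mean(),x.min(),x.max(),y.min(),y.max(),"mid->",ray(c,(x.mean(),y.mean()),(zt+zb)/2), "top edge", ray(c,(x[y==y.min()].mean(),y.min()),zt))
cr=[ray("top",(100+u/2.5,110+v/2.5),.018) for u,v in ((285,147),(447,243),(517,127))]
print("corners",cr,np.linalg.norm(cr[1]-cr[0]),np.linalg.norm(cr[2]-cr[1]))
c=(cr[0]+cr[2])/2; e=(cr[1]-cr[0]); print("centre",c,"y-edge dir",np.arctan2(e[1],e[0]))
print("rod",ray("top",(100+403/2.5,110+80/2.5),.21),"wheel",ray("top",(100+403/2.5,110+90/2.5),.187), "rod scene",ray("scene",(120+309/3,140+66/3),.21))
for n,c,b,z in (("mug","top",(114,154,42,32),.05),("jar","top",(135,201,20,21),.06),("big","top",(346,201,48,40),.08),("bowl","top",(267.6,241.7,43.8,43.7),.03)):
    print(n,ray(c,(b[0]+b[2]/2,b[1]+b[3]/2),z))
E
```

```text
knob top 129 228.12403100775194 198.52713178294573 223 233 192 206 mid-> [0.4788 0.0443 0.198 ] top edge [0.4879 0.0472 0.228 ]
knob scene 230 254.47826086956522 191.3695652173913 249 260 180 203 mid-> [0.4808 0.0391 0.198 ] top edge [0.4843 0.0377 0.228 ]
tab top 18 243.44444444444446 178.11111111111111 241 245 176 180 mid-> [0.5393 0.0248 0.198 ] top edge [0.5407 0.0248 0.213 ]
tab scene 6 244.83333333333334 175.83333333333334 244 246 175 177 mid-> [0.5529 0.007  0.198 ] top edge [0.5371 0.0219 0.213 ]
corners [array([0.5837, 0.1346, 0.018 ]), array([ 0.5322, -0.0813,  0.018 ]), array([ 0.6915, -0.1193,  0.018 ])] 0.22186321832587966 0.16376301791784767
centre [0.6376 0.0076 0.018 ] y-edge dir -1.8049872255522341
rod [0.6384 0.0104 0.21  ] wheel [0.6362 0.0092 0.187 ] rod scene [0.631  0.0157 0.21  ]
mug [0.5029 0.3432 0.05  ]
jar [0.3981 0.269  0.06  ]
big [ 0.5593 -0.3271  0.08  ]
bowl [ 0.3871 -0.1559  0.03  ]
```

```bash
cat >> h.py <<'E'
from scipy.spatial.transform import Rotation as Ro
AX=np.array([.637,.010]); PHI0=np.pi-.234   # world direction of handle at 0
def pose(th,r,z,flip=1):
    """handle angle th (cw positive) -> TCP position, quaternion with tool y along the tangent"""
    f=PHI0-th; d=np.array([np.cos(f),np.sin(f)]); t=np.array([d[1],-d[0]])*flip
    y=np.r_[t,0];zz=np.array([0,0,-1.]);q=Ro.from_matrix(np.c_[np.cross(y,zz),y,zz]).as_quat()
    return np.r_[AX+r*d,z], np.r_[q[3],q[:3]]
def tcw(th):
    f=PHI0-th; return np.array([np.sin(f),-np.cos(f),0])
E
python3 - <<'E'
from h import *
for fl in (1,-1):
    for r,z in ((.105,.195),(.165,.185)):
        for th in (-.8,-.41,0,.8): print(fl,r,th,bot.solve_ik(*pose(th,r,z,fl)))
p=np.array(bot.read_position());t0=bot.read_clock()
bot.move_linear([p[0],p[1],.32],speed=.3)
print(bot.read_clock()-t0)
fl=min((1,-1),key=lambda f:abs(bot.solve_ik(*pose(0,.165,.2,f))[5]))
print("flip",fl)
bot.move_pose(*pose(-.41,.105,.32,fl)); bot.set_gripper(0.); print(bot.read_clock())
p,q=np.array(bot.read_position()),np.array(bot.read_tool_rot())
im=bot.camera("wrist");cv2.imwrite("pics/w1.png",im[:,:,::-1])
k=bot.calibration("wrist");print(k);np.savez("w1.npz",p=p,q=q)
for i in range(3): print(bot.read_ft_force(),bot.read_clock())
E
```

```text
1 0.105 -0.8 [-0.2184  0.3352 -0.2121  1.0235  0.     -0.7844]
1 0.105 -0.41 [-0.1541  0.3048 -0.2556  1.0104  0.     -0.3301]
1 0.105 0 [-0.0736  0.3089 -0.2497  1.0121  0.      0.1604]
1 0.105 0.8 [ 0.0455  0.4116 -0.0979  1.0613  0.      1.0795]
1 0.165 -0.8 [-0.303   0.2584 -0.3468  0.9656  0.     -0.869 ]
1 0.165 -0.41 [-0.1954  0.2057 -0.4165  0.9485  0.     -0.3714]
1 0.165 0 [-0.0534  0.213  -0.4071  0.9507  0.      0.1806]
1 0.165 0.8 [ 0.1393  0.3839 -0.1666  1.0203  0.      1.1733]
-1 0.105 -0.8 [-0.2184  0.3352 -0.2121  1.0235  0.      2.3572]
-1 0.105 -0.41 [-0.1541  0.3048 -0.2556  1.0104  0.      2.8115]
-1 0.105 0 [-0.0736  0.3089 -0.2497  1.0121  0.     -2.9812]
-1 0.105 0.8 [ 0.0455  0.4116 -0.0979  1.0613  0.     -2.0621]
-1 0.165 -0.8 [-0.303   0.2584 -0.3468  0.9656  0.      2.2726]
-1 0.165 -0.41 [-0.1954  0.2057 -0.4165  0.9485  0.      2.7702]
-1 0.165 0 [-0.0534  0.213  -0.4071  0.9507  0.     -2.9609]
-1 0.165 0.8 [ 0.1393  0.3839 -0.1666  1.0203  0.     -1.9683]
0.5249999999999999
flip 1
4.525
{'mtx': array([[272.5353,   0.    , 253.5472],
       [  0.    , 272.5353, 193.5127],
       [  0.    ,   0.    ,   1.    ]]), 'hand_eye': array([[-0.0003, -0.9547, -0.2975,  0.0765],
       [ 1.    ,  0.0001, -0.0013,  0.0011],
       [ 0.0013, -0.2975,  0.9547, -0.1659],
       [ 0.    ,  0.    ,  0.    ,  1.    ]])}
[-0.5479 -0.7292 -0.6583] 4.575
[-0.5479 -0.7292 -0.6583] 4.575
[-0.5479 -0.7292 -0.6583] 4.575
```

View pics/w1.png

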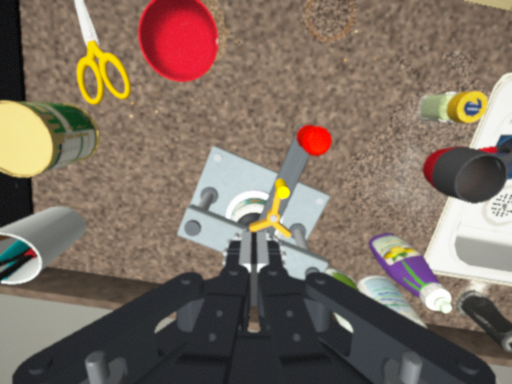

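The wrist view shows the knob at about (315,140), the tab at about (283,190), and the base-plate corners at (213,147) and (328,196). The fingers are on the anticlockwise side of the tab. I'll refine these positions first.

```bash
cat >> h.py <<'E'
def wray(uv,z,p,q):
    k=bot.calibration("wrist");H=k["hand_eye"];R=Ro.from_quat(np.r_[q[1:],q[0]]).as_matrix()
    o=R@H[:3,3]+p; d=R@H[:3,:3]@np.linalg.solve(k["mtx"],[uv[0],uv[1],1.]); return o+d*(z-o[2])/d[2]
def wmeas(im,p,q):
    for n,kind,zt,zb in (("knob","red",.228,.168),("tab","yel",.213,.183)):
        m=blobs(im,kind,(190,100,390,225)).astype(np.uint8)
        nn,l,st,ce=cv2.connectedComponentsWithStats(m); i=1+np.argmax(st[1:,4]) if nn>1 else 0
        print(n,st[i],ce[i],wray(ce[i],zt-.01 if n=="tab" else zt-.012,p,q))
E
python3 - <<'E'
from h import *
d=np.load("w1.npz");p,q=d["p"],d["q"];im=cv2.imread("pics/w1.png")[:,:,::-1].copy()
wmeas(im,p,q)
a,b=wray((213,147),.018,p,q),wray((328,196),.018,p,q);print(a,b,np.linalg.norm(a-b),np.arctan2(*(b-a)[1::-1]))
e=(b-a)/np.linalg.norm(b-a);n=np.array([-e[1],e[0],0]);n*=np.sign(n[0]);print("axis",(a+b)/2+.085*n)
E
```

```text
knob [297 125  35  31 814] [314.1548 139.2862] [0.476  0.0423 0.216 ]
tab [276 180  14  18 162] [281.642  190.1975] [0.5359 0.0237 0.203 ]
[ 0.532  -0.0785  0.018 ] [0.5829 0.1372 0.018 ] 0.22163365964531342 1.339117384044591
axis [0.6401 0.0099 0.018 ]
```

```bash
sed -i 's/AX=np.array(\[.637,.010\])/AX=np.array([.6385,.010])/;s/-.234 /-.232 /' h.py; python3 - <<'E'
from h import *
t0=bot.read_clock()
p,q=pose(-.43,.107,.197); bot.move_linear(p,speed=.2,rotation=q)
bot.wait(.1); f0=np.array(bot.read_ft_force()); print("down",bot.read_clock()-t0,f0)
th=-.43; hits=0
while th<1.0:
    th+=.04
    p,q=pose(th,.107,.197); bot.move_linear(p,speed=.05,rotation=q)
    df=np.array(bot.read_ft_force())-f0; F=-df@tcw(th)
    print(round(th,2),round(F,2),np.round(df,1),round(bot.read_clock()-t0,2))
    if F>6: break
np.savez("s.npz",th=th)
im=bot.camera("top");cv2.imwrite("pics/t2.png",cv2.resize(im[110:230,180:340,::-1],(800,600),interpolation=cv2.INTER_CUBIC))
E
```

```text
down 0.8666999999999998 [ 0.2229 -0.3451  0.6724]
-0.39 -0.94 [ 0.9  1.1 -0.5] 1.12
-0.35 -0.04 [ 0.1  0.1 -1. ] 1.37
-0.31 -0.1 [-0.3  0.1 -0.8] 1.62
-0.27 -0.56 [-0.   0.6 -0.5] 1.87
-0.23 -0.75 [-0.   0.7 -1. ] 2.12
-0.19 -0.47 [ 0.4  0.5 -1.1] 2.37
-0.15 -0.34 [-0.5  0.4 -0.7] 2.62
-0.11 -0.55 [-0.3  0.6 -1. ] 2.87
-0.07 -0.0 [-0.   0.  -0.5] 3.12
-0.03 0.35 [ 0.1 -0.4 -0.1] 3.37
0.01 -0.42 [-1.2  0.7 -1. ] 3.62
0.05 -0.01 [ 0.5 -0.1 -0.7] 3.87
0.09 -0.4 [-0.4  0.6 -1.3] 4.12
0.13 0.37 [-0.6 -0.2 -0.3] 4.37
0.17 -0.73 [ 0.5  0.6 -0.4] 4.62
0.21 0.63 [-0.4 -0.5 -0.5] 4.87
0.25 0.54 [-0.8 -0.2 -0.7] 5.12
0.29 -0.99 [ 0.5  0.8 -0.5] 5.37
0.33 -0.79 [ 0.6  0.6 -0.2] 5.62
0.37 -0.04 [-0.1  0.1  0. ] 5.87
0.41 0.29 [-0.6  0.1 -0.7] 6.12
0.45 -0.73 [-0.3  1.2 -1.3] 6.37
0.49 0.14 [-0.1 -0.1 -0.4] 6.62
0.53 0.68 [-0.8 -0.1 -0.4] 6.87
0.57 -0.13 [-0.2  0.4 -0.6] 7.12
0.61 -0.38 [ 0.3  0.2 -0.6] 7.37
0.65 0.58 [-1.1  0.4 -1.3] 7.62
0.69 -0.61 [ 0.4  0.4 -0.7] 7.87
0.73 0.27 [-0.3  0.  -0.8] 8.12
0.77 0.25 [-0.8  0.8 -1.4] 8.37
0.81 -0.88 [ 0.6  0.7 -0.2] 8.62
0.85 -0.31 [ 0.   0.6 -1.2] 8.87
0.89 0.63 [-0.8  0.2 -0.5] 9.12
0.93 0.19 [-0.4  0.5 -0.8] 9.37
0.97 0.42 [-0.6  0.4 -0.7] 9.62
1.01 0.07 [-0.3  0.7 -0.5] 9.87
```

View pics/t2.png

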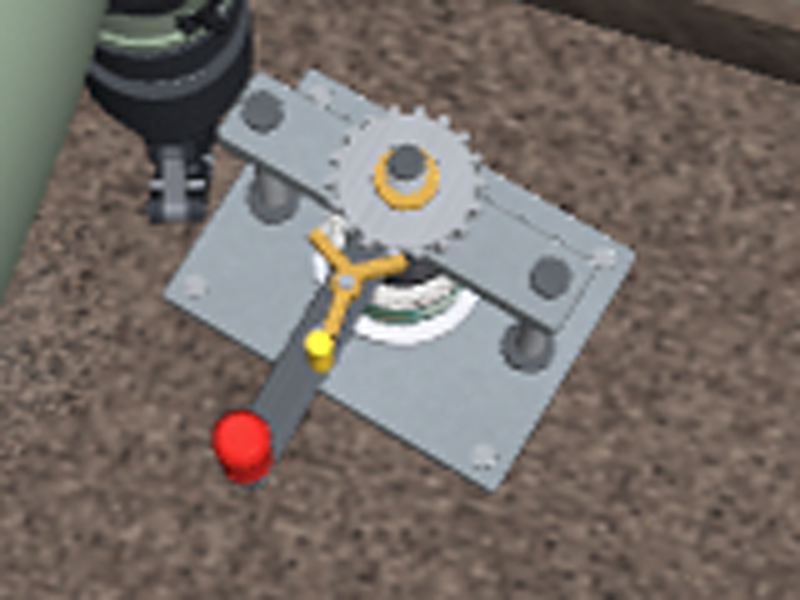

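The tip swept past, but the tab (320,350 in the crop) and the knob (243,445) haven't moved. I need to check where the tool really is.

```bash
python3 - <<'E'
from h import *
p=np.array(bot.read_position());print(p,pose(1.01,.107,.197)[0],bot.read_gripper_width(),proj("top",p),proj("scene",p),bot.read_clock())
im=bot.camera("scene");cv2.imwrite("pics/s2.png",cv2.resize(im[120:300,140:380,::-1],(800,600),interpolation=cv2.INTER_CUBIC))
p,q=np.array(bot.read_position()),np.array(bot.read_tool_rot())
E
```

```text
[0.6037 0.1112 0.1969] [0.6039 0.1113 0.197 ] 0.002554622830292251 [218.8601 144.5561] [200.3578 182.4588] 14.4917
```

View pics/s2.png

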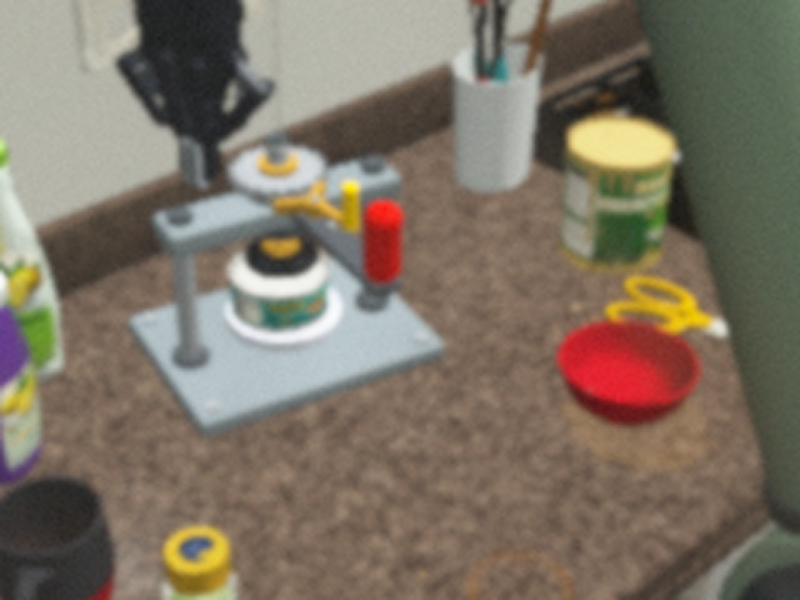

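```bash
python3 - <<'E'
from h import *
def tri(a,b):
    P=[bot.calibration(c)["mtx"]@bot.calibration(c)["extrinsics"][:3] for c in("top","scene")]
    X=cv2.triangulatePoints(*P,np.float64(a).reshape(2,1),np.float64(b).reshape(2,1)).ravel();return X[:3]/X[3]
s=lambda u,v:(140+u*.3,120+v*.3); t=lambda u,v:(180+u/5,110+v/5)
print("rod",tri(t(406,158),s(277,136)));print("tab top",tri(t(320,343),s(350,184)))
print("knob top",tri(t(242,435),s(383,207)));print("tip",tri(t(177,215),s(200,185)))
print("bolt L",tri(t(263,108),s(180,213)),"bolt R",tri(t(551,277),s(373,163)))
print("plate corner near",tri(t(167,297),s(133,322)))
E
```

```text
rod [0.6389 0.0101 0.2088]
tab top [0.535  0.0217 0.2132]
knob top [0.4772 0.0414 0.2268]
tip [0.5808 0.1151 0.225 ]
bolt L [0.6594 0.0946 0.1611] bolt R [ 0.6178 -0.0761  0.1605]
plate corner near [0.5908 0.1503 0.1059]
```

Triangulating my hand-read pixels gives a fingertip height of about 0.22, against a TCP of 0.197. So the tip passed over the tab, even though the cameras agree on the press heights. I'll go back around and sweep lower, still above the bar at 0.168.

```bash
cat > push.py <<'E'
from h import *
t0=bot.read_clock()
p=np.array(bot.read_position()); bot.move_linear([*p[:2],.25],speed=.4)
bot.move_pose(*pose(-.42,.107,.25))
p,q=pose(-.42,.107,.178); print("bump",bot.move_linear(p,speed=.15,until_force=6),bot.read_position())
bot.wait(.1); f0=np.mean([np.array((bot.wait(.02),bot.read_ft_force())[1]) for _ in range(5)],0); print("down",bot.read_clock()-t0,f0)
th=-.42
while th<1.0:
    th+=.05
    p,q=pose(th,.107,.178); bot.move_linear(p,speed=.05,rotation=q)
    df=np.mean([np.array((bot.wait(.01),bot.read_ft_force())[1]) for _ in range(4)],0)-f0; F=-df@tcw(th)
    print(round(th,2),round(F,2),np.round(df,1))
    if F>5.5 : break
    if th>.15 and F<1.2: break
print(bot.read_clock())
im=bot.camera("top");cv2.imwrite("pics/t3.png",cv2.resize(im[110:230,180:340,::-1],(800,600),interpolation=cv2.INTER_CUBIC))
E
python3 push.py
```

```text
bump False [ 0.5338 -0.0099  0.1785]
down 2.558300000000001 [0.5889 0.1773 0.194 ]
-0.37 -0.07 [-0.9 -0.1 -0.4]
-0.32 0.52 [-0.1 -0.5 -0. ]
-0.27 0.93 [-0.9 -1.  -0.3]
-0.22 -0.13 [-0.4  0.1 -0.2]
-0.17 0.3 [-0.6 -0.3 -0.3]
-0.12 -0.04 [-0.6  0.1 -0.2]
-0.07 -0.03 [-0.7  0.1 -0. ]
-0.02 0.68 [-0.5 -0.6  0.3]
0.03 0.49 [-0.4 -0.4 -0.8]
0.08 0.24 [-0.4 -0.1 -0.7]
0.13 1.31 [-0.9 -1.   0.3]
0.18 6.62 [-3.8 -5.6  1.6]
20.6
```

View pics/t3.png

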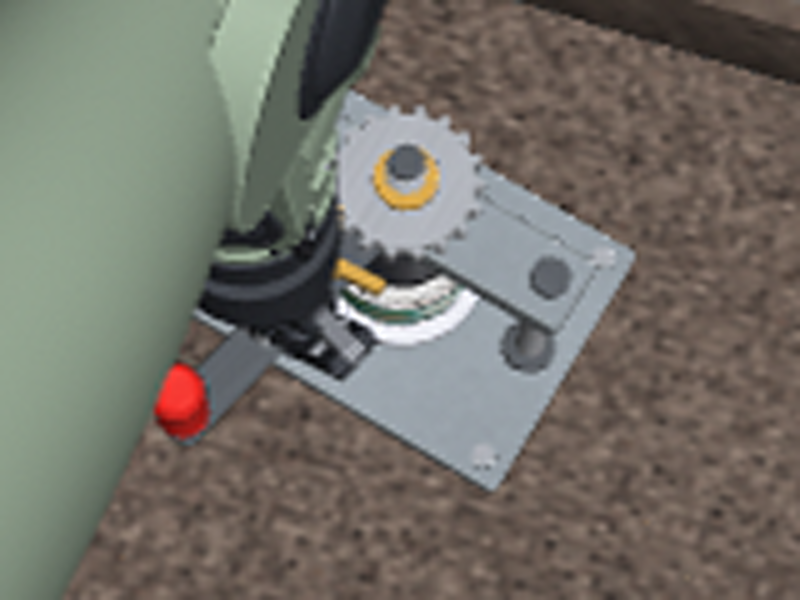

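The handle followed (knob now about (183,400) in the crop) and the force rose to 6.6 N, so the tab has probably flipped. I'll lift and check.

```bash
python3 - <<'E'
from h import *
p,q=pose(.10,.107,.178); bot.move_linear(p,speed=.1,rotation=q)
bot.move_linear(pose(.10,.107,.31)[0],speed=.4)
p,q=pose(-.42,.12,.31);bot.move_pose(p,q)
p,q=np.array(bot.read_position()),np.array(bot.read_tool_rot())
im=bot.camera("wrist");wmeas(im,p,q);cv2.imwrite("pics/w4.png",cv2.resize(im[90:250,180:380,::-1],(750,600),interpolation=cv2.INTER_CUBIC))
m=blobs(im,"red",(190,80,400,225));y,x=np.nonzero(m);k=wray((x.mean(),y.mean()),.216,p,q)
print(k, "handle",PHI0-np.arctan2(k[1]-AX[1],k[0]-AX[0]),np.hypot(*(k[:2]-AX)),bot.read_clock())
E
```

```text
knob [327 155  40  36 984] [346.688  172.4787] [0.4859 0.0744 0.216 ]
tab [309 213  15  12  80] [313.9625 219.6875] [0.5445 0.0596 0.203 ]
[0.4799 0.057  0.216 ] handle 0.05579618111358364 0.16544490922743013 22.0833
```

View pics/w4.png

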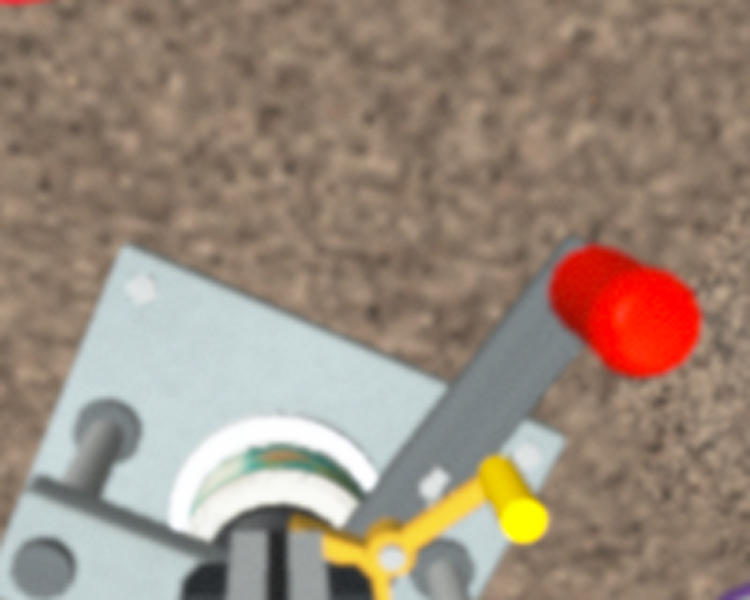

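The pawl has flipped: the tab now sits clockwise of the bar and the handle is at about +0.17. Next I'll straddle the knob with a loose cage, swing back, then tighten in small steps while logging force.

```bash
cat >> h.py <<'E'
Z=.170;RK=.165
def F(th,f0,n=4):
    a=[]
    for i in range(n):
        if i: bot.wait(.01)
        a.append(np.array(bot.read_ft_force()))
    return -(np.mean(a,0)-f0)@tcw(th)
def arc(a,b,step,speed,f0,lim):
    """sweep tool angle a->b, stop when |F|>lim; returns list of (th,F)"""
    out=[];n=max(1,int(np.ceil(abs(b-a)/step)))
    for th in np.linspace(a,b,n+1)[1:]:
        p,q=pose(th,RK,Z); bot.move_linear(p,speed=speed,rotation=q); f=F(th,f0); out.append((th,f))
        if abs(f)>lim: break
    return np.array(out)
E
python3 - <<'E'
from h import *
bot.move_pose(*pose(.167,RK,.29)); bot.set_gripper(.65)
print("bump",bot.move_linear(pose(.167,RK,Z)[0],speed=.12,until_force=6),bot.read_position())
bot.set_gripper(.42); bot.wait(.15)
f0=np.mean([np.array((bot.wait(.02),bot.read_ft_force())[1]) for _ in range(8)],0); np.save("f0.npy",f0)
print(f0,bot.read_gripper_width(),bot.read_clock())
o=arc(.167,-.70,.12,.12,f0,5);print(o,bot.read_clock());np.save("th.npy",o[-1,0])
p,q=np.array(bot.read_position()),np.array(bot.read_tool_rot())
im=bot.camera("wrist");cv2.imwrite("pics/w5.png",im[:,:,::-1])
E
```

```text
bump False [0.4871 0.0741 0.1707]
[0.3802 1.0285 0.8558] 0.41780660872808756 25.1583
[[ 0.0586  1.095 ]
 [-0.0497  1.0314]
 [-0.1581  0.4519]
 [-0.2665  0.77  ]
 [-0.3749  1.047 ]
 [-0.4832  0.9498]
 [-0.5916  0.7109]
 [-0.7     0.5636]] 27.7583
```

View pics/w5.png

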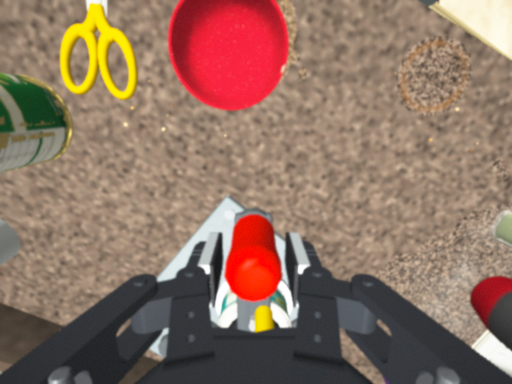

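The knob sits between the fingers at (253,270), with the handle at about −0.7. Now the first tightening stroke.

```bash
cat > tight.py <<'E'
from h import *
import sys
lim=float(sys.argv[1]); end=float(sys.argv[2]); f0=np.array([.4,.1,.3]); th=float(np.load("th.npy"))
o=arc(th,end,.05,.06,f0,lim); np.save("th.npy",o[-1,0]); print(o.round(2).tolist(),bot.read_clock())
E
python3 tight.py 8.5 .66
```

```text
[[-0.65, -0.28], [-0.6, 0.31], [-0.55, 0.02], [-0.51, 0.24], [-0.46, 2.98], [-0.41, 4.22], [-0.36, 3.33], [-0.31, 3.57], [-0.26, 3.5], [-0.21, 2.96], [-0.17, 3.55], [-0.12, 3.27], [-0.07, 3.67], [-0.02, 3.6], [0.03, 3.8], [0.08, 3.77], [0.13, 3.49], [0.17, 3.78], [0.22, 3.6], [0.27, 4.58], [0.32, 3.87], [0.37, 4.04], [0.42, 4.02], [0.47, 3.62], [0.51, 4.06], [0.56, 4.23], [0.61, 3.95], [0.66, 4.34]] 36.4417
```

```bash
cat > stroke.py <<'E'
from h import *
import sys
lim=float(sys.argv[1]); f0=np.array([.4,.1,.3]); th=float(np.load("th.npy"))
r=arc(th,-.71,.23,.22,f0,6); print("back",r.round(2).tolist(),bot.read_clock())
a=arc(r[-1,0],-.48,.23,.1,f0,lim)
o=arc(a[-1,0],.66,.065,.08,f0,lim); np.save("th.npy",o[-1,0]); print(np.r_[a,o].round(2).tolist(),bot.read_clock())
E
python3 stroke.py 5.2
```

```text
back [[0.43, -0.14], [0.2, -0.23], [-0.03, -0.05], [-0.25, -0.21], [-0.48, 0.03], [-0.71, -0.11]] 38.9083
[[-0.48, 0.01], [-0.42, 0.01], [-0.35, 3.2], [-0.29, 3.09], [-0.23, 3.02], [-0.16, 3.08], [-0.1, 3.3], [-0.04, 3.18], [0.03, 3.61], [0.09, 3.79], [0.15, 4.53], [0.22, 5.25]] 42.85
```

```bash
cat > fine.py <<'E'
from h import *
import sys
lim,end=float(sys.argv[1]),float(sys.argv[2]); f0=np.array([.4,.1,.3]); th=float(np.load("th.npy"));out=[(th,F(th,f0,12))]
while th<end-1e-3 and out[-1][1]<lim:
    th+=.035; p,q=pose(th,RK,Z); bot.move_linear(p,speed=.04,rotation=q); a=F(th,f0,1); out.append((th,F(th,f0,12),a))
np.save("th.npy",th); print([np.round(x,2).tolist() for x in out],bot.read_clock())
E
python3 fine.py 6.0 .36
```

```text
[[0.22, 4.95], [0.25, 6.27, 6.91]] 43.325
```

```bash
cat > uf.py <<'E'
from h import *
import sys
lim,end=float(sys.argv[1]),float(sys.argv[2]); f0=np.array([.4,.1,.3]); th=float(np.load("th.npy"))
bot.wait(.2); print("rest",F(th,f0,12))
p,q=pose(th-.022,RK,Z); bot.move_linear(p,speed=.04,rotation=q); bot.wait(.15); print("free",F(th,f0,12))
p,q=pose(end,RK,Z); hit=bot.move_linear(p,speed=.035,rotation=q,until_force=lim); print(hit,F(th,f0,1))
d=np.array(bot.read_position())[:2]-AX; th=PHI0-np.arctan2(d[1],d[0]); np.save("th.npy",th)
bot.wait(.2);print("th",th,"rest",F(th,f0,12),bot.read_clock())
E
python3 uf.py 9.3 .33
```

```text
rest 6.4248988437494825
free 4.140018089013155
False 7.578094929930913
th 0.32417012474314033 rest 7.155329968699401 45.025
```

```bash
sed -i 's/th-.022/th-.085/' uf.py; python3 uf.py 9.8 .40
```

```text
rest 7.206689851469934
free -0.6075918204299381
True 3.771827167744369
th 0.32212042881055547 rest 4.734210177629709 46.9083
```

The readings agree on a firm clamp. The tin was touched at about −0.04 rad and the tool is now about 0.33 rad past that. The force rise at rest is about 3 N over air, once corrected for step speed. That puts the pad at roughly 65 to 90 N, mid-window, so I'll stop here, back off centred, open and lift clear.

```bash
python3 - <<'E'
from h import *
th=float(np.load("th.npy")); f0=np.array([.4,.1,.3])
p,q=pose(th-.05,RK,Z); bot.move_linear(p,speed=.06,rotation=q); bot.wait(.1); print(F(th,f0,12))
bot.set_gripper(.75); bot.wait(.1); print(F(th,f0,12))
bot.move_linear(pose(th-.05,RK,.33)[0],speed=.15)
bot.move_pose(*pose(-.42,.12,.31))
p,q=np.array(bot.read_position()),np.array(bot.read_tool_rot())
im=bot.camera("wrist");wmeas(im,p,q);cv2.imwrite("pics/w6.png",cv2.resize(im[90:250,180:380,::-1],(750,600),interpolation=cv2.INTER_CUBIC))
print(bot.read_clock())
E
```

```text
0.5435240780791928
0.19131320029170265
knob [ 336  163   42   36 1010] [356.8119 180.1129] [0.492  0.0865 0.216 ]
tab [314 217   9   8  44] [317.3636 220.9091] [0.546  0.0637 0.203 ]
50.1
```

View pics/w6.png

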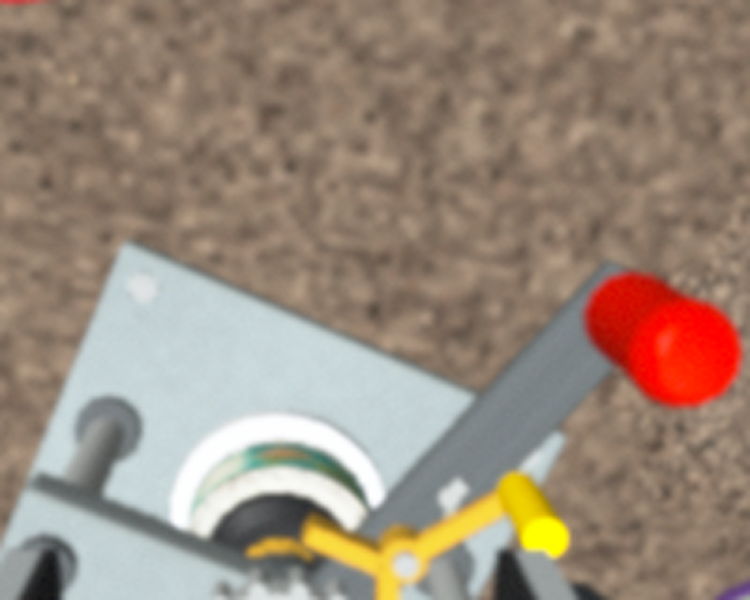

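The picture shows the tab at (545,535) still on the tighten side. The tin is centred under the pad at (275,480) and the gripper is clear, so I'm handing in.

```bash
python3 -c "
from cell import bot
print(bot.close_job())"
```

```text
the job is handed in; nothing more can be done
None
```

I flipped the pawl to tighten, clamped the tin to an estimated 65–90 N (judged from handle force and angle, not measured directly), let go clear of everything and handed the job in at about 50 s; no verdict came back.

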